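# Close up the lunch carrier: nest the top tin, swing the handle over and click it shut

### The arm

A 7-joint arm with a two-finger parallel gripper is mounted at the origin on a cart in front of the work surface, level with it; the furniture and walls round the work are solid. World frame = base frame: x ahead of the robot, y to its left, z up, the work surface at z = 0. Lengths are in m, angles in rad, forces in N, time in s.
With the tool pointing down it reaches from about 0.4 to 0.85 m from the base axis. Payload 4.5 kg.
Tool frame: the origin (TCP) lies at the very end of the fingers, on their centre line; the grasp point (between the pads) lies 19 mm behind it (grip_point_offset is the distance from the TCP to the grasp point, in m); z points along the fingers, y is the line along which they close (so a half turn about z gives the same grasp; the last joint's range is limited). The gripper opens to 88 mm and grips with 3 to 60 N. Pads are 18 mm wide; open, the fingers measure 123 mm over their backs; the gripper's body (75 mm by 187 mm) begins 45 mm behind the grasp point.
Start: joints at [0.034, 0.689, -0.195, 1.565, 0.157, 0.902, -0.215], TCP at [0.625, 0, 0.239] pointing down, gripper open.
Joint ranges: [-3.01, 3.01], [-0.46, 2.08], [-1.47, 1.51], [0.13, 2.56], [-1, 4.14], [0.04, 2.09], [-2.66, 2.66]. Speed limits (rad/s): [2.57, 2.57, 3.14, 3.14, 3.14, 3.14, 3.14].

### API

Orientations are given as a unit quaternion [x, y, z, w].
In Python, from plant import get_state, snapshot, camera_params, finish_job, grip_point_offset gives the robot as it stands.
- The arm moves only by the tool tcp_steps, called after "Call:" by a JSON object that holds its "api" and its "payload", one argument or row to a line. Schema: {"type":"object","properties":{"segments":{"type":"object","properties":{"aperture":{"type":"array","items":{"type":"number"},"minItems":1,"maxItems":10},"x":{"type":"array","items":{"type":"number"},"minItems":1,"maxItems":10},"y":{"type":"array","items":{"type":"number"},"minItems":1,"maxItems":10},"z":{"type":"array","items":{"type":"number"},"minItems":1,"maxItems":10},"ax":{"type":"array","items":{"type":"number"},"minItems":1,"maxItems":10},"ay":{"type":"array","items":{"type":"number"},"minItems":1,"maxItems":10},"az":{"type":"array","items":{"type":"number"},"minItems":1,"maxItems":10}},"additionalProperties":false,"required":["aperture","x","y","z","ax","ay","az"]},"clamp_n":{"type":"number"},"only":{"type":"string"},"quiet":{"type":"boolean"},"lines":{"type":"string"}},"required":["segments"],"additionalProperties":false}. segments is an object with one list for each field, all of the same length, 1 to 10, a row being the entries at one place: aperture (the opening from 0.0 (shut) to 1.0 (fully open)), x, y, z (the shift in fractions of the full range, 1 being 0.75 m), ax, ay, az (a rotation vector in normalised numbers (1 is 2 pi rad)); each row is the pose to reach, as a shift and turn from the pose commanded when the call began, along the tool's axes at that moment; what a row does not reach only later rows make up. A row lasts 1/10 s, in which the tool goes at most 0.05 m and 0.15 rad, less where a joint would pass 70% of its speed; a pose out of reach is approached as far as the arm can. The fingers move at their own pace and stop on an object; clamp_n is the grip in N (left out, the last holds). Time passes only in rows, so rows that do not move let the fingers close. The tool returns the time, the measured TCP pose, the force, the opening and the grip force at its end. only (a regular expression) keeps the lines of the reply that match it, lines (a string "A,B") keeps lines A to B, and quiet returns only ok. A shift or turn number past 1, either way, is cut back to 1. Input that does not fit is refused with a message, and nothing moves.
- get_state(): the state, without advancing time (a new reading comes with each control period).
- snapshot(name): name is "scene" or "side" or "wrist"; returns (picture, depth): 480x640x3 uint8, red, green, blue; 480x640 float32, m along the optical axis (not along the pixel's ray), 0 where there is no reading.
- camera_params(name): a dict with "fx", "fy", "cx", "cy" (pixels), "rvec" (rotation vector, rad) and "tvec" (3), from world to camera coordinates, as OpenCV has them. Camera axes: x right, y down, z forward; pixel columns grow to the right and rows downward; lengths in m; the calibration is good to about 2 mm. A picture is of the moment at which its call begins: read the wrist's pose just before it. camera_params takes no time and is no camera call; for the wrist camera it gives the pose at the moment of the call.
- finish_job(): hands the job in; it is judged then, once.
The state is a dict: "clock": time; "q": joint angles; "qd": joint speeds; "joint_torque": joint torques, N m; "tool_pos": TCP position; "eef_rot": TCP orientation; "contact_force": force on the tool from outside, world axes, zero at the start; "moment": the same for the moment, N m; "opening": opening from 0.0 (shut) to 1.0 (fully open); "finger_force": force on a finger pad.
Only numpy, scipy, OpenCV 4.12 (cv2) and the standard library are available. Lean on these libraries where they do the work, as an engineer would, in place of code of your own. Each camera call takes 0.05 s, during which the arm holds its last target. There are 200 camera calls.

### The job

Get the packed lunch carrier ready to go: of the three lidded tins on the counter, take the one that matches the carrier's open bottom tin, set it on top so that it nests squarely in the rim, then swing the carrier's handle over it and press it down until its end snaps in under the spring catch. Keep the carrier upright on the counter, and leave the two tins that do not match where they are.

Things in the scene. Friction and masses are not known exactly. Their poses are not given: they have to be found in the camera images.
- carrier: Lunch carrier, loose, 1.3 kg: steel base 172 x 72 mm with an open round-ended tin fixed on it. A 34 mm wide post stands at each end (inner faces 66 mm from the middle, tops 100 mm up; hinge ears to 118, catch to 131 mm); the long sides are free. Origin: centre of the underside; x lengthwise from the catch end (-x) to the hinge end (+x), z up.
- nest (a point): Where the matching tin's origin must come to be: middle of the carrier, 60 mm above its underside, 8 mm below the rim of the bottom tin. Axes as the carrier's. The bottom tin is 120 x 60 mm outside, 114 x 54 mm inside, rim 68 mm above the counter; two mandarins lie well down in it.
- round_ended_tin: The matching tin, loose, 190 to 340 g: steel, two straight sides and half-round ends, 120 x 60 mm, 53 mm high, pale wooden lid (fixed). Its lowest 8 mm is a foot, 110 x 50 mm, tapered to 102 x 42, that enters the rim with 2 mm play; above it the sides are upright: grip across the 60 mm. Origin: centre of its underside; x lengthwise, z up; fits either way round.
- square_tin: A tin that does not match, loose, 240 g: 124 x 60 mm, 53 mm high, square corners, same steel and pale lid; its square-cornered foot will not enter the rim. Origin: centre of the underside, x lengthwise.
- round_tin: A tin that does not match, loose, 220 g: round, 76 mm across, 53 mm high, same steel and pale lid; its foot is too wide for the rim. Origin: centre of the underside.
- handle (a joint): Angle of the swing handle (rad) about the carrier's y axis at handle_hinge: 0 closed, lying lengthwise over the carrier; pi/2 upright; starts at 1.75 to 2.1, leaning out past the hinge end (stop 2.4). The stiff hinge holds it where it is left; 1 to 3 N at the grip moves it. Laid over, it stops on the catch at about 0.09; 5 to 20 N down on the grip snaps it to 0.
- handle_hinge (a point): Point of the carrier on the handle's hinge axis: 70 mm toward the hinge end (+x) from the middle, 110 mm above the underside. The closed handle clears the lid of a nested tin by 3 mm; a tin not fully nested blocks it.
- handle_grip (a point): Middle of the handle's black ribbed grip, a round bar 20 mm thick, 59 mm long, lengthwise on a 22 mm wide steel strap. In the closed handle's frame 64 mm from the hinge axis toward the catch end and 30 mm above it (so 140 mm above the carrier's underside). From 100 to 130 mm from the hinge the strap is flat, its top 9.5 mm above the hinge axis.
- handle_tip (a point): Round cross bar at the free end of the handle, 140 mm from the hinge axis; when closed it lies 110 mm above the carrier's underside, under the nose of the catch.
- catch (a joint): Deflection of the sprung steel catch at the carrier's -x end (rad): 0 at rest, nose over the closed handle's end; it gives outward (to about 0.06) as the end bar is pressed past and springs back to 0 by itself.
- catch_nose (a point): Nose of the catch at rest: on the carrier 73 mm toward -x from the middle, 117 mm above the underside. A release tab rises 14 mm above it.
Mind the look-alikes: they are no part of the job. What is shaped like the round_ended_tin but turquoise is not meant.

How it is judged:
By the outcome, as a careful person would: the job done as asked, in the order asked, and still so for the second after the job is handed in, with the robot touching nothing.
It also fails if it takes over 58 s, if anything falls off the work surface, if the arm or the gripper's body presses on something with over 40 N, if the wrist force passes 120 N, or if a joint passes its speed limit or range.

## Working session

There is one attempt and no reset: what is moved stays moved. The work goes in short steps, Python scripts to look and compute and a tool call to move; the robot and the scene stay as the last step left them, time stands still between calls to the robot, and variables do not carry over. Pictures are saved under pics/ and viewed, at most 13 in all, crops included, and the job is handed in when it is done.

```bash
mkdir -p pics; ls
```

Create h.py:
```python
import numpy as np, cv2
from plant import *
from scipy.spatial.transform import Rotation as R
def cam(n):
    p=camera_params(n); K=np.array([[p['fx'],0,p['cx']],[0,p['fy'],p['cy']],[0,0,1]])
    return K,cv2.Rodrigues(np.array(p['rvec'],float))[0],np.array(p['tvec'],float)
def pts(depth,c):
    K,Rm,t=c; v,u=np.mgrid[:480,:640]
    P=np.stack([(u-K[0,2])/K[0,0]*depth,(v-K[1,2])/K[1,1]*depth,depth],-1)
    return (P-t)@Rm
def onplane(u,v,z,c):
    K,Rm,t=c; C=-Rm.T@t; d=Rm.T@np.array([(u-K[0,2])/K[0,0],(v-K[1,2])/K[1,1],1]); return C+d*(z-C[2])/d[2]
def proj(P,c):
    K,Rm,t=c; q=K@(Rm@np.array(P,float)+t); return q[:2]/q[2]
```

Run:
```python
from h import *
s=get_state();print(s['clock'],s['tool_pos'],s['eef_rot'])
for n in ['scene','side','wrist']:
    c=cam(n);im,d=snapshot(n);cv2.imwrite(f'pics/{n}0.png',im[:,:,::-1]);np.savez(f'{n}0.npz',im=im,d=d,K=c[0],R=c[1],t=c[2]);print(n,-c[1].T@c[2])
```

```text
pics
0.0 [ 6.24371435e-01 -4.74802662e-05  2.37938077e-01] [ 7.07090119e-01  7.07122889e-01 -6.70757751e-04 -5.78606530e-04]
scene [-0.18915897 -1.14612384  1.04591323]
side [0.29035122 0.77160307 0.63743061]
wrist [0.62333262 0.06598893 0.38537251]
```

View pics/scene0.png

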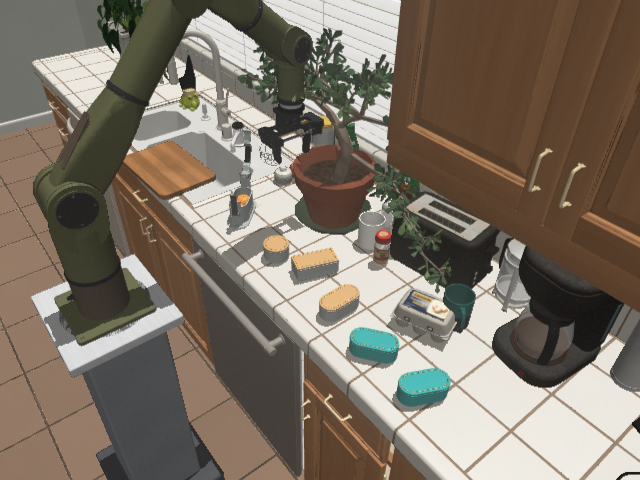

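View pics/side0.png

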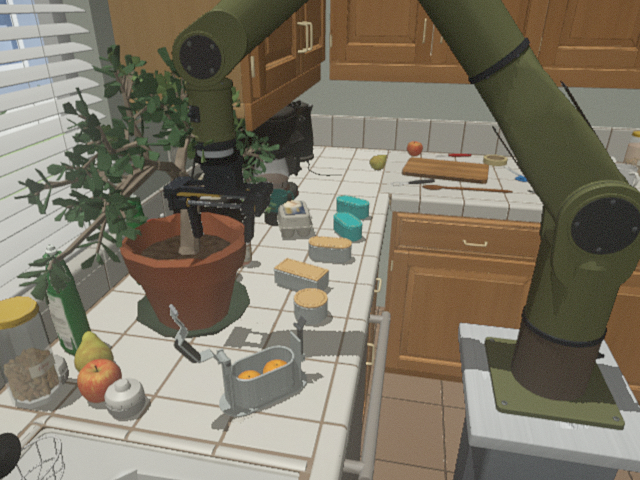

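The scene view shows three pale-lidded tins: round at (275,249), square-cornered at (315,263) and round-ended at (339,301). The two turquoise look-alikes are at (374,345) and (424,386). In the side view the carrier is at (262,378), its handle leaning out past the left end with the grip near (187,349), and the matching tin is at (330,249). The candidate is the pale round-ended tin; I'll confirm it in a crop.

Run:
```python
from h import *
crops=[]
for n,(a,b,w,h) in {'scene':(225,215,180,130),'side':(150,290,180,130)}.items():
    z=np.load(n+'0.npz');c=(z['K'],z['R'],z['t']);P=pts(z['d'],c);ok=z['d']>0
    crops.append(cv2.resize(z['im'][b:b+h,a:a+w,::-1],None,fx=4,fy=4,interpolation=cv2.INTER_CUBIC)[:,:])
    reg=ok&(P[...,0]>.35)&(P[...,0]<.75)&(abs(P[...,1])<.6)
    # lids: horizontal band
    m=(reg&(P[...,2]>.047)&(P[...,2]<.06)).astype(np.uint8)
    k,l,st,ce=cv2.connectedComponentsWithStats(m)
    for i in range(1,k):
        if st[i,4]<150: continue
        q=P[l==i]; (cx,cy),sz,an=cv2.minAreaRect(q[:,:2].astype(np.float32)); print(n,ce[i].round(),st[i,4],'c',round(cx,4),round(cy,4),'sz',np.round(sz,3),round(an,1),'z',np.median(q[:,2]).round(4),z['im'][l==i].mean(0).round())
    h=reg&(P[...,2]>.005)
    for u,v in ([(262,378),(187,349),(275,249),(339,301)] if n=='side' else [(241,205),(244,180),(339,301)]): print(n,u,v,P[v,u].round(3))
cv2.imwrite('pics/crop1.png',np.vstack([cv2.resize(x,(520,300)) for x in crops]))
```

```text
scene [276. 244.] 331 c 0.475 -0.1163 sz [0.079 0.076] 28.5 z 0.0507 [214. 174. 124.]
scene [314. 259.] 611 c 0.5253 -0.2401 sz [0.072 0.127] 72.7 z 0.0511 [217. 178. 127.]
scene [339. 297.] 686 c 0.4822 -0.3998 sz [0.121 0.065] 2.1 z 0.0512 [219. 179. 129.]
scene [410. 317.] 152 c 0.5749 -0.5603 sz [0.018 0.082] 10.9 z 0.0536 [103. 100.  93.]
scene [372. 339.] 793 c 0.4559 -0.5605 sz [0.066 0.116] 38.3 z 0.0513 [ 86. 179. 172.]
scene 241 205 [0.498 0.109 0.051]
scene 244 180 [0.555 0.178 0.089]
scene 339 301 [ 0.473 -0.41   0.049]
side [290. 219.] 177 c 0.648 -0.5249 sz [0.071 0.147] 70.7 z 0.0535 [123. 123. 112.]
side [348. 221.] 303 c 0.4613 -0.5549 sz [0.063 0.116] 32.6 z 0.0512 [ 78. 164. 155.]
side [329. 243.] 427 c 0.4883 -0.3951 sz [0.119 0.066] 3.8 z 0.0513 [191. 163. 117.]
side [301. 270.] 677 c 0.5314 -0.2336 sz [0.065 0.127] 72.9 z 0.0512 [194. 165. 119.]
side [310. 298.] 543 c 0.4822 -0.1104 sz [0.078 0.074] 89.1 z 0.0515 [194. 165. 118.]
side [203. 313.] 222 c 0.6834 -0.0097 sz [0.121 0.029] 47.0 z 0.0537 [94. 69. 56.]
side [261. 359.] 334 c 0.526 0.1166 sz [0.11  0.028] 33.1 z 0.0537 [113. 115. 109.]
side [262. 380.] 358 c 0.504 0.1565 sz [0.114 0.027] 35.3 z 0.0537 [113. 115. 109.]
side 262 378 [0.506 0.17  0.063]
side 187 349 [0.603 0.231 0.159]
side 275 249 [ 0.653 -0.423 -0.002]
side 339 301 [ 0.428 -0.19  -0.001]
```

View pics/crop1.png

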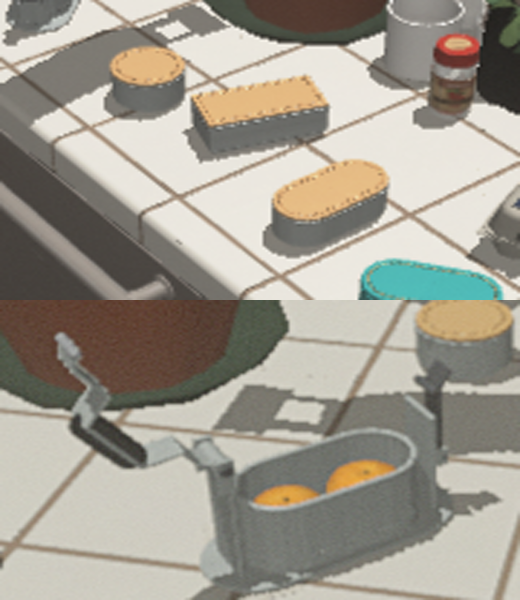

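The crop confirms it: the pale tin with half-round ends, at scene (339,301), is the match. Its long axis runs about along world x. I'll move above it with the fingers turned across the 60 mm.

Careful with the scale: shifts go in shares of 0.75 m and turns go in shares of 2 pi rad. That gives: -0.397 m is -0.5293, 0.05 m is 0.0667, -1.62 rad is -0.2578.

Call:
{"api": "tcp_steps", "payload": {
  "segments": {"aperture":[1, 1, 1, 1, 1, 1, 1, 1, 1, 1], "x":[-0.5293, -0.5293, -0.5293, -0.5293, -0.5293, -0.5293, -0.5293, -0.5293, -0.5293, -0.5293], "y":[-0.1853, -0.1853, -0.1853, -0.1853, -0.1853, -0.1853, -0.1853, -0.1853, -0.1853, -0.1853], "z":[0.0667, 0.0667, 0.0667, 0.0667, 0.0667, 0.0667, 0.0667, 0.0667, 0.0667, 0.0667], "ax":[0, 0, 0, 0, 0, 0, 0, 0, 0, 0], "ay":[0, 0, 0, 0, 0, 0, 0, 0, 0, 0], "az":[-0.2578, -0.2578, -0.2578, -0.2578, -0.2578, -0.2578, -0.2578, -0.2578, -0.2578, -0.2578]}
}}

```text
clock: 1.15
tool_pos: [0.482, -0.4029, 0.1871]
eef_rot: [0.037, 0.999, -0.001, -0.002]
contact_force: [-0.7, 0.4, -0.6]
opening: 0.999
finger_force: 0.0
```

Run:
```python
from h import *
s=get_state();print(s['tool_pos'],R.from_quat(s['eef_rot']).as_matrix().round(3).tolist())
```

```text
[ 0.48198491 -0.40292763  0.18705506] [[-0.997, 0.074, -0.004], [0.074, 0.997, -0.002], [0.004, -0.002, -1.0]]
```

Converted, -0.12 rad is -0.0191.

Call:
{"api": "tcp_steps", "payload": {
  "segments": {"aperture":[1, 1, 1], "x":[0, 0, 0], "y":[0, 0, 0], "z":[0, 0, 0], "ax":[0, 0, 0], "ay":[0, 0, 0], "az":[-0.0191, -0.0191, -0.0191]}
}}

```text
clock: 1.45
tool_pos: [0.4859, -0.3968, 0.1885]
eef_rot: [-0.023, 1.0, 0.0, -0.0]
contact_force: [-0.4, -0.6, -0.4]
opening: 1.001
finger_force: 0.0
```

Run:
```python
from h import *
s=get_state();print(s['tool_pos'],R.from_quat(s['eef_rot']).as_matrix().round(3).tolist())
c=cam('wrist');im,d=snapshot('wrist');cv2.imwrite('pics/w1.png',im[:,:,::-1]);np.savez('w1.npz',im=im,d=d,K=c[0],R=c[1],t=c[2])
P=pts(d,c);print(-c[1].T@c[2],c[1][2])
hsv=cv2.cvtColor(im,cv2.COLOR_RGB2HSV)
m=((d>0)&(P[...,2]>.047)&(P[...,2]<.057)&(abs(P[...,0]-.485)<.1)&(abs(P[...,1]+.4)<.09)).astype(np.uint8)
k,l,st,ce=cv2.connectedComponentsWithStats(m)
for i in range(1,k):
  if st[i,4]>500:
    q=P[l==i];(cx,cy),sz,an=cv2.minAreaRect(q[:,:2].astype(np.float32));print(ce[i].round(),st[i],cx,cy,sz,an,np.median(q[:,2]), q[:,:2].mean(0))
```

```text
[ 0.48588976 -0.39683317  0.18846824] [[-0.999, -0.046, -0.0], [-0.046, 0.999, 0.001], [0.0, 0.001, -1.0]]
[ 0.41844769 -0.40017888  0.33586646] [ 0.25786296  0.01332448 -0.96608962]
[317. 219.] [  277   143    82   154 10771] 0.48366037011146545 -0.396776020526886 (0.11946862936019897, 0.060807038098573685) 0.21499218046665192 0.05436095544265423 [ 0.48088166 -0.3965534 ]
```

View pics/w1.png

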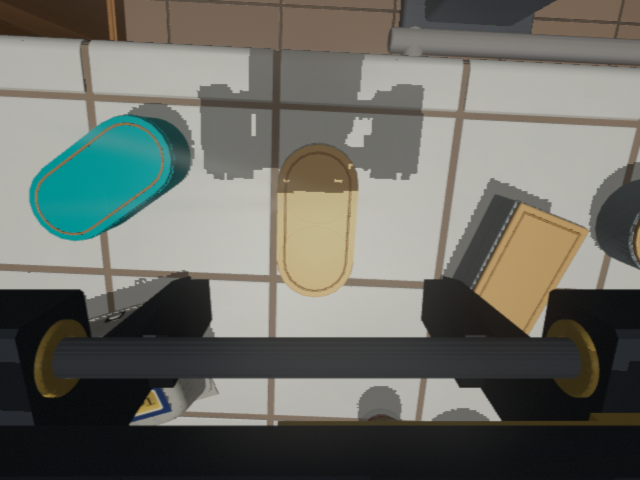

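The wrist view shows the matching tin centred at about (317,219), long axis vertical in the picture, with free counter on both sides for the fingers. The height measured from this second viewpoint is about 54 mm, which agrees with the text.

Run:
```python
from h import *
z=np.load('w1.npz');c=(z['K'],z['R'],z['t']);P=pts(z['d'],c)
m=(z['d']>0)&(P[...,2]>.052)&(P[...,2]<.057)&(abs(P[...,0]-.485)<.08)&(abs(P[...,1]+.397)<.05)
q=P[m];q=q[:,:2]
# straight sides fit
a=[];
for x in np.arange(.462,.505,.003):
    w=q[abs(q[:,0]-x)<.002,1]; a.append((x,w.min(),w.max()))
a=np.array(a);p1=np.polyfit(a[:,0],a[:,1],1);p2=np.polyfit(a[:,0],a[:,2],1);print(p1[0],p2[0],np.mean(a[:,1:]),np.median(np.diff(a[:,1:])))
print(q[:,0].min(),q[:,0].max())
s=get_state();print(s['tool_pos'])
```

```text
-0.005326021760929009 0.008299352728416073 -0.3964699234331358 0.059487271123270125
0.4245091315026812 0.5433790901304238
[ 0.48602443 -0.39676753  0.18860666]
```

Converted, 0.172 m is 0.2293, 0.002 m is 0.0027, 0.045 rad is 0.0072.

Call:
{"api": "tcp_steps", "payload": {
  "segments": {"aperture":[1, 1, 1, 1, 1, 1, 1], "x":[0.0027, 0.0027, 0.0027, 0.0027, 0.0027, 0.0027, 0.0027], "y":[0, 0, 0, 0, 0, 0, 0], "z":[0.0533, 0.1067, 0.16, 0.2, 0.22, 0.2293, 0.2293], "ax":[0, 0, 0, 0, 0, 0, 0], "ay":[0, 0, 0, 0, 0, 0, 0], "az":[0.0072, 0.0072, 0.0072, 0.0072, 0.0072, 0.0072, 0.0072]}
}}

```text
clock: 2.2
tool_pos: [0.4845, -0.3969, 0.0169]
eef_rot: [-0.002, 1.0, -0.0, 0.0]
contact_force: [-0.9, -0.3, 0.3]
opening: 1.003
finger_force: 0.0
```

Call:
{"api": "tcp_steps", "payload": {
  "segments": {"aperture":[0, 0, 0, 0, 0, 0], "x":[0, 0, 0, 0, 0, 0], "y":[0, 0, 0, 0, 0, 0], "z":[0, 0, 0, 0, 0, 0], "ax":[0, 0, 0, 0, 0, 0], "ay":[0, 0, 0, 0, 0, 0], "az":[0, 0, 0, 0, 0, 0]},
  "clamp_n": 30
}}

```text
clock: 2.8
tool_pos: [0.4844, -0.3973, 0.0175]
eef_rot: [-0.002, 1.0, -0.0, 0.0]
contact_force: [-1.0, 0.5, 5.8]
opening: 0.678
finger_force: 30.0
```

Call:
{"api": "tcp_steps", "payload": {
  "segments": {"aperture":[0, 0, 0, 0, 0, 0, 0], "x":[0, 0, 0, 0, 0, 0, 0], "y":[0, 0, 0, 0, 0, 0, 0], "z":[-0.0267, -0.08, -0.1333, -0.1867, -0.24, -0.2933, -0.2933], "ax":[0, 0, 0, 0, 0, 0, 0], "ay":[0, 0, 0, 0, 0, 0, 0], "az":[0, 0, 0, 0, 0, 0, 0]},
  "clamp_n": 30
}}

```text
clock: 3.5
tool_pos: [0.487, -0.398, 0.2422]
eef_rot: [-0.002, 1.0, -0.002, 0.004]
contact_force: [0.7, 0.2, -1.9]
opening: 0.681
finger_force: 30.0
```

The tin is gripped and lifted. Next I'll move near the carrier, camera leading, to measure it.

Converted, 0.443 m is 0.5907, -0.06 m is -0.08, 1.57 rad is 0.2499.

Call:
{"api": "tcp_steps", "payload": {
  "segments": {"aperture":[0, 0, 0, 0, 0, 0, 0, 0, 0, 0], "x":[-0.024, -0.024, -0.024, -0.024, -0.024, -0.024, -0.024, -0.024, -0.024, -0.024], "y":[0.5907, 0.5907, 0.5907, 0.5907, 0.5907, 0.5907, 0.5907, 0.5907, 0.5907, 0.5907], "z":[-0.08, -0.08, -0.08, -0.08, -0.08, -0.08, -0.08, -0.08, -0.08, -0.08], "ax":[0, 0, 0, 0, 0, 0, 0, 0, 0, 0], "ay":[0, 0, 0, 0, 0, 0, 0, 0, 0, 0], "az":[0.2499, 0.2499, 0.2499, 0.2499, 0.2499, 0.2499, 0.2499, 0.2499, 0.2499, 0.2499]}
}}

```text
clock: 4.5
tool_pos: [0.4998, 0.0552, 0.2968]
eef_rot: [0.678, 0.735, 0.002, -0.002]
contact_force: [-0.3, -1.3, -2.6]
opening: 0.678
finger_force: 30.0
```

Call:
{"api": "tcp_steps", "payload": {
  "segments": {"aperture":[0, 0], "x":[0, 0], "y":[0, 0], "z":[0, 0], "ax":[0, 0], "ay":[0, 0], "az":[0, 0]}
}}

```text
clock: 4.7
tool_pos: [0.4994, 0.0446, 0.2957]
eef_rot: [0.679, 0.734, -0.001, -0.0]
contact_force: [1.0, -0.7, -1.9]
opening: 0.678
finger_force: 30.0
```

Run:
```python
from h import *
s=get_state();print(s['clock'],s['tool_pos'],R.from_quat(s['eef_rot']).as_matrix().round(3).tolist())
c=cam('wrist');im,d=snapshot('wrist');cv2.imwrite('pics/w2.png',im[:,:,::-1]);np.savez('w2.npz',im=im,d=d,K=c[0],R=c[1],t=c[2])
```

```text
4.7 [0.49935335 0.04459109 0.29567509] [[-0.077, 0.997, -0.002], [0.997, 0.077, -0.002], [-0.002, -0.003, -1.0]]
```

View pics/w2.png

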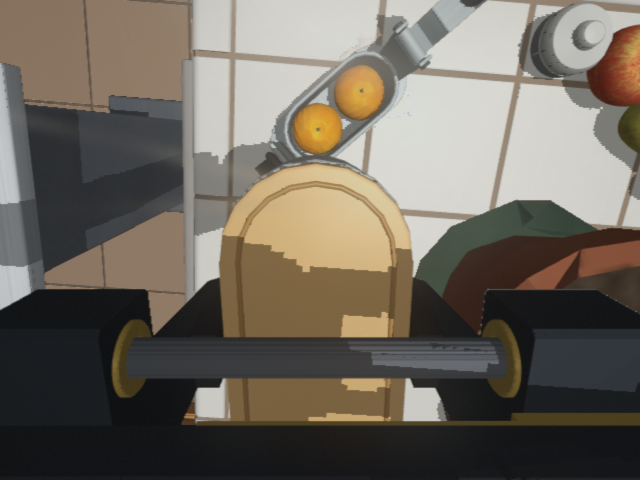

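The wrist view shows the carrier's open tin centred near (342,108) with the mandarins at (318,128) and (360,90). The hinge ears are at (410,50), the handle goes off to the upper right, and the catch is near (270,160). The fit of the rim's shape uses all three views.

Create rim.py:
```python
from h import *
from scipy.optimize import least_squares
def rim(f,zl=.062,zh=.073):
    z=np.load(f);c=(z['K'],z['R'],z['t']);P=pts(z['d'],c)
    m=(z['d']>0)&(P[...,2]>zl)&(P[...,2]<zh)&(np.hypot(P[...,0]-.515,P[...,1]-.14)<.075)
    hs=cv2.cvtColor(z['im'],cv2.COLOR_RGB2HSV);m&=hs[...,1]<90
    q=P[m]
    # keep highest z edges only
    def r(p):
        a=np.array([np.cos(p[2]),np.sin(p[2])]);v=q[:,:2]-p[:2];s=np.clip(v@a,-.03,.03)
        return np.hypot(*(v-s[:,None]*a).T)-.0285
    s=least_squares(r,[.515,.14,.6],loss='soft_l1',f_scale=.002)
    print(f,len(q),s.x[:2].round(4),np.degrees(s.x[2]).round(2),'rms',np.sqrt(np.mean(r(s.x)**2)).round(4),'z95',np.percentile(q[:,2],[50,95]).round(4))
    return s.x,P,z
if __name__=='__main__':
    for f in ['scene0.npz','side0.npz','w2.npz']: x,P,z=rim(f)
```

```bash
python3 rim.py
```

Run:
```python
from rim import *
# black grip + handle points in carrier frame, per view
for f in ['w2.npz','side0.npz','scene0.npz']:
    x,P,z=rim(f)
    a=x[2];Rz=np.array([[np.cos(a),np.sin(a)],[-np.sin(a),np.cos(a)]])
    L=P.copy();L[...,:2]=(P[...,:2]-x[:2])@Rz.T
    m=(z['d']>0)&(abs(L[...,1])<.03)&(L[...,0]>.06)&(L[...,0]<.23)&(L[...,2]>.12)&(L[...,2]<.27)
    q=L[m]; dark=z['im'][m].max(1)<70
    print(f,len(q),'dark med',np.median(q[dark],0).round(3),dark.sum(),'top',q[np.argsort(-q[:,2])[:40]].mean(0).round(3))
    print(np.degrees(np.arctan2(*np.median(q[dark]-[.07,0,.11],0)[[2,0]])).round(1))
```

```text
scene0.npz 102 [0.5154 0.1353] 45.49 rms 0.0055 z95 [0.0665 0.0722]
side0.npz 589 [0.5153 0.1371] 44.77 rms 0.0048 z95 [0.0664 0.0704]
w2.npz 1545 [0.5133 0.1359] 44.4 rms 0.0029 z95 [0.0703 0.0719]
w2.npz 1545 [0.5133 0.1359] 44.4 rms 0.0029 z95 [0.0703 0.0719]
w2.npz 1488 dark med [ 0.111 -0.005  0.139] 63 top [ 0.113 -0.006  0.141]
35.4
side0.npz 589 [0.5153 0.1371] 44.77 rms 0.0048 z95 [0.0664 0.0704]
side0.npz 758 dark med [0.127 0.006 0.156] 168 top [ 0.139 -0.     0.233]
38.7
scene0.npz 102 [0.5154 0.1353] 45.49 rms 0.0055 z95 [0.0665 0.0722]
scene0.npz 261 dark med [ 0.117 -0.001  0.155] 83 top [ 0.133 -0.001  0.224]
43.5
```

Converted, 0.09 m is 0.12, 0.045 m is 0.06, -2.27 rad is -0.3613.

Call:
{"api": "tcp_steps", "payload": {
  "segments": {"aperture":[0, 0, 0, 0, 0, 0, 0, 0, 0, 0], "x":[0.06, 0.12, 0.12, 0.12, 0.12, 0.12, 0.12, 0.12, 0.12, 0.12], "y":[0.0147, 0.0293, 0.0293, 0.0293, 0.0293, 0.0293, 0.0293, 0.0293, 0.0293, 0.0293], "z":[0, 0, 0, 0, 0, 0, 0, 0, 0, 0], "ax":[0, 0, 0, 0, 0, 0, 0, 0, 0, 0], "ay":[0, 0, 0, 0, 0, 0, 0, 0, 0, 0], "az":[-0.3613, -0.3613, -0.3613, -0.3613, -0.3613, -0.3613, -0.3613, -0.3613, -0.3613, -0.3613]}
}}

```text
clock: 5.75
tool_pos: [0.5156, 0.1349, 0.2961]
eef_rot: [-0.005, 1.0, -0.001, -0.0]
contact_force: [0.1, -0.8, -3.1]
opening: 0.678
finger_force: 30.0
```

```bash
python3 -c "
from h import *
s=get_state();M=R.from_quat(s['eef_rot']).as_matrix();print(s['tool_pos'],np.degrees(np.arctan2(M[1,0],M[0,0])),np.round(s['q'],2))"
```

```text
[0.51558375 0.13494027 0.29608956] -179.48275850896252 [ 0.11  0.57 -0.74  1.75  0.45  0.99  0.78]
```

Joint 7 has plenty of range. I'll turn the remaining 44°.

Converted, -0.77 rad is -0.1225.

Call:
{"api": "tcp_steps", "payload": {
  "segments": {"aperture":[0, 0, 0, 0, 0, 0, 0], "x":[0, 0, 0, 0, 0, 0, 0], "y":[0, 0, 0, 0, 0, 0, 0], "z":[0, 0, 0, 0, 0, 0, 0], "ax":[0, 0, 0, 0, 0, 0, 0], "ay":[0, 0, 0, 0, 0, 0, 0], "az":[-0.1225, -0.1225, -0.1225, -0.1225, -0.1225, -0.1225, -0.1225]}
}}

```text
clock: 6.45
tool_pos: [0.5155, 0.1358, 0.2962]
eef_rot: [-0.376, 0.927, -0.0, -0.0]
contact_force: [-0.4, 1.0, -2.2]
opening: 0.678
finger_force: 30.0
```

Run:
```python
from h import *
s=get_state();M=R.from_quat(s['eef_rot']).as_matrix();print(s['tool_pos'],np.degrees(np.arctan2(M[1,0],M[0,0])),np.round(s['q'],2))
print('tool delta',M.T@(np.array([.5143,.1363,.296])-s['tool_pos']))
for n in ['side','wrist']:
    c=cam(n);im,d=snapshot(n);np.savez(n+'3.npz',im=im,d=d,K=c[0],R=c[1],t=c[2])
    cv2.imwrite(f'pics/{n}3.png',im[:,:,::-1])
```

```bash
python3 -c "
from rim import *
rim('wrist3.npz');rim('side3.npz')"
```

```text
[0.51551168 0.13577804 0.29619337] -135.88101784451058 [ 0.21  0.63 -0.95  1.75  0.58  1.07  1.4 ]
tool delta [0.00050632 0.00121815 0.00019427]
wrist3.npz 296 [0.5153 0.1323] 36.09 rms 0.0012 z95 [0.0704 0.0719]
side3.npz 558 [0.5152 0.1367] 44.65 rms 0.0047 z95 [0.0666 0.0701]
```

View pics/wrist3.png

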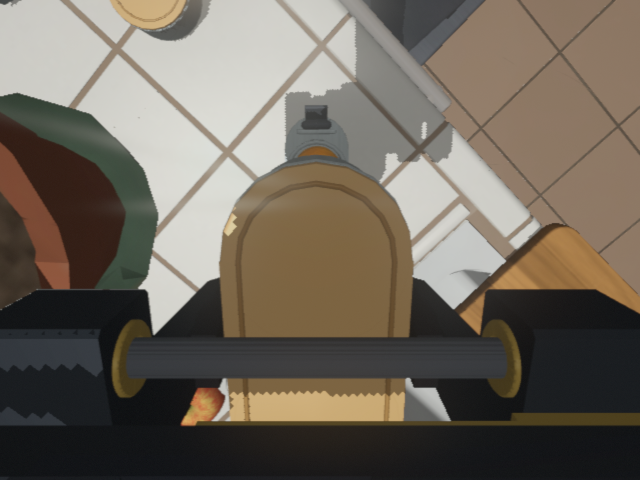

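The wrist view shows the catch at column 316 and the held tin's centreline at 317, so sideways alignment is good. Lowering now, slowly at the rim.

Converted, 0.2 m is 0.2667, 0.18 m is 0.24, -0.005 rad is -0.0008.

Call:
{"api": "tcp_steps", "payload": {
  "segments": {"aperture":[0, 0, 0, 0, 0, 0, 0], "x":[0.0007, 0.0007, 0.0007, 0.0007, 0.0007, 0.0007, 0.0007], "y":[0, 0, 0, 0, 0, 0, 0], "z":[0.0533, 0.1067, 0.16, 0.2, 0.24, 0.2667, 0.2667], "ax":[0, 0, 0, 0, 0, 0, 0], "ay":[0, 0, 0, 0, 0, 0, 0], "az":[-0.0008, -0.0008, -0.0008, -0.0008, -0.0008, -0.0008, -0.0008]}
}}

```text
clock: 7.25
tool_pos: [0.5137, 0.136, 0.0945]
eef_rot: [-0.379, 0.925, -0.0, -0.002]
contact_force: [0.0, 1.1, -2.5]
opening: 0.676
finger_force: 30.0
```

Call:
{"api": "tcp_steps", "payload": {
  "segments": {"aperture":[0, 0, 0, 0, 0, 0, 0], "x":[0, 0, 0, 0, 0, 0, 0], "y":[0, 0, 0, 0, 0, 0, 0], "z":[0.0053, 0.0107, 0.0147, 0.0187, 0.0213, 0.024, 0.024], "ax":[0, 0, 0, 0, 0, 0, 0], "ay":[0, 0, 0, 0, 0, 0, 0], "az":[0, 0, 0, 0, 0, 0, 0]}
}}

```text
clock: 7.95
tool_pos: [0.5148, 0.1366, 0.0791]
eef_rot: [-0.38, 0.925, -0.001, -0.0]
contact_force: [-1.2, -2.5, 4.8]
opening: 0.679
finger_force: 30.0
```

```bash
python3 -c "
from h import *
s=get_state();print(s['tool_pos'],s['contact_force'],s['moment'])"
```

```text
[0.51480515 0.13657239 0.07911965] [-1.15035559 -2.53995908  4.8472571 ] [-0.1408811   0.21292496  0.0235007 ]
```

Converted, 0.002 m is 0.0027, 0.001 m is 0.0013.

Call:
{"api": "tcp_steps", "payload": {
  "segments": {"aperture":[0, 0, 0], "x":[0, 0, 0], "y":[0, 0, 0], "z":[0.0013, 0.0027, 0.0027], "ax":[0, 0, 0], "ay":[0, 0, 0], "az":[0, 0, 0]}
}}

```text
clock: 8.25
tool_pos: [0.5148, 0.1366, 0.0787]
eef_rot: [-0.38, 0.925, -0.001, 0.0]
contact_force: [-5.9, -4.2, 18.9]
opening: 0.677
finger_force: 30.0
```

Run:
```python
from h import *
s=get_state();print(s['tool_pos'],s['contact_force'],s['moment'])
```

```text
[0.51484381 0.13662443 0.07872987] [-5.86378884 -4.18556734 18.89576567] [-0.56191744  0.9159968   0.0188978 ]
```

Contact at about 1 mm short, with a sideways push of 7 N toward the catch end, so I'll give way in that direction.

Converted, 0.0015 m is 0.002, -0.001 m is -0.0013.

Call:
{"api": "tcp_steps", "payload": {
  "segments": {"aperture":[0, 0, 0, 0], "x":[0.0013, 0.002, 0.002, 0.002], "y":[0, 0, 0, 0], "z":[-0.0013, -0.0013, 0, 0], "ax":[0, 0, 0, 0], "ay":[0, 0, 0, 0], "az":[0, 0, 0, 0]}
}}

```text
clock: 8.65
tool_pos: [0.5148, 0.1365, 0.0787]
eef_rot: [-0.38, 0.925, -0.0, 0.001]
contact_force: [-2.5, -2.4, 17.1]
opening: 0.677
finger_force: 30.0
```

Run:
```python
from h import *
s=get_state();print(s['tool_pos'],s['contact_force'],s['moment'])
im,d=snapshot('side');c=cam('side');np.savez('side4.npz',im=im,d=d,K=c[0],R=c[1],t=c[2])
cv2.imwrite('pics/s4.png',cv2.resize(im[290:440,140:340,::-1],None,fx=4,fy=4,interpolation=cv2.INTER_CUBIC))
```

```text
[0.51476191 0.13649437 0.0786779 ] [-2.52017545 -2.40462705 17.11576297] [-0.29515042  0.50128372 -0.05088565]
```

View pics/s4.png

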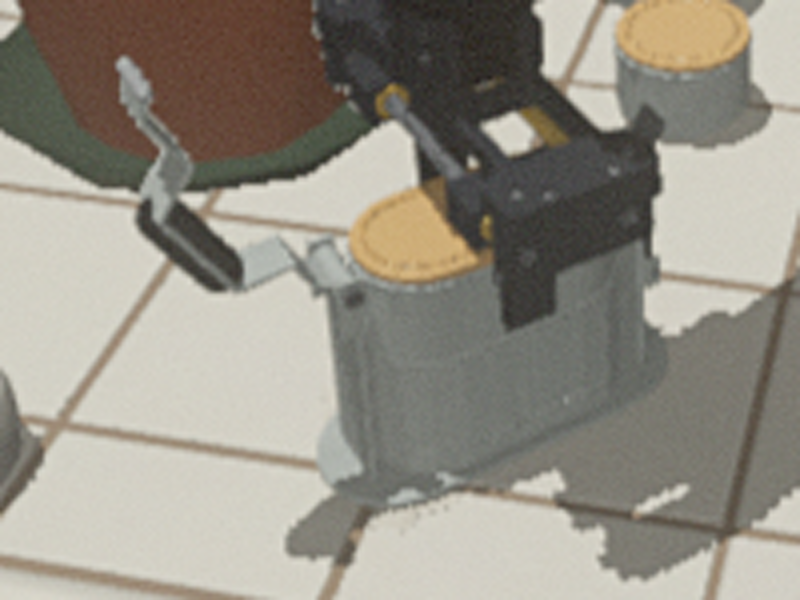

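The side view shows the tin seated in the rim, with an even seam at crop (430,365), and the handle still leaning out at the left with its grip near crop (190,240). I'll release, retreat up and check the lid height.

Converted, -0.002 m is -0.0027.

Call:
{"api": "tcp_steps", "payload": {
  "segments": {"aperture":[0, 0.95, 0.95, 0.95, 0.95, 0.95, 0.95], "x":[0, 0, 0, 0, 0, 0, 0], "y":[0, 0, 0, 0, 0, 0, 0], "z":[-0.0027, -0.0027, -0.0027, -0.0027, -0.0027, -0.0027, -0.0027], "ax":[0, 0, 0, 0, 0, 0, 0], "ay":[0, 0, 0, 0, 0, 0, 0], "az":[0, 0, 0, 0, 0, 0, 0]}
}}

```text
clock: 9.4
tool_pos: [0.5139, 0.136, 0.0787]
eef_rot: [-0.38, 0.925, 0.0, -0.0]
contact_force: [0.4, 0.1, -0.2]
opening: 0.95
finger_force: 0.0
```

Call:
{"api": "tcp_steps", "payload": {
  "segments": {"aperture":[1, 1, 1, 1, 1, 1, 1, 1], "x":[0, 0, 0, 0, 0, 0, 0, 0], "y":[0, 0, 0, 0, 0, 0, 0, 0], "z":[-0.04, -0.0933, -0.1467, -0.2, -0.2533, -0.2933, -0.2933, -0.2933], "ax":[0, 0, 0, 0, 0, 0, 0, 0], "ay":[0, 0, 0, 0, 0, 0, 0, 0], "az":[0, 0, 0, 0, 0, 0, 0, 0]}
}}

```text
clock: 10.2
tool_pos: [0.5139, 0.1357, 0.2988]
eef_rot: [-0.38, 0.925, -0.0, 0.0]
contact_force: [-0.4, -0.4, -0.4]
opening: 1.001
finger_force: 0.0
```

Run:
```python
from h import *
s=get_state();print(s['clock'],s['tool_pos'],R.from_quat(s['eef_rot']).as_matrix().round(3).tolist())
for n in ['wrist','side','scene']:
    c=cam(n);im,d=snapshot(n);np.savez(n+'5.npz',im=im,d=d,K=c[0],R=c[1],t=c[2]);P=pts(d,c)
    m=(d>0)&(P[...,2]>.107)&(P[...,2]<.119)&(np.hypot(P[...,0]-.515,P[...,1]-.137)<.08)
    hs=cv2.cvtColor(im,cv2.COLOR_RGB2HSV);m&=(hs[...,1]>70)
    q=P[m];A=np.c_[q[:,:2]-[.515,.137],np.ones(len(q))];k=np.linalg.lstsq(A,q[:,2],rcond=None)[0]
    (cx,cy),sz,an=cv2.minAreaRect(q[:,:2].astype(np.float32))
    print(n,len(q),'plane',k.round(4),'c',round(cx,4),round(cy,4),np.round(sz,3),an)
    a=np.radians(44.4);Rz=np.array([[np.cos(a),np.sin(a)],[-np.sin(a),np.cos(a)]])
    L=P.copy();L[...,:2]=(P[...,:2]-[.515,.1365])@Rz.T
    m=(d>0)&(abs(L[...,1])<.03)&(L[...,0]>.07)&(L[...,0]<.23)&(L[...,2]>.12)&(L[...,2]<.27)
    q=L[m];
    if len(q)>20: print('  handle top',q[np.argsort(-q[:,2])[:25]].mean(0).round(4),'dark',np.median(q[im[m].max(1)<70],0).round(4))
im=np.load('wrist5.npz')['im'];cv2.imwrite('pics/w5.png',im[:,:,::-1])
```

```text
10.2 [0.51389123 0.13570951 0.2987758 ] [[-0.712, -0.703, 0.001], [-0.703, 0.712, -0.0], [-0.0, -0.001, -1.0]]
wrist 6723 plane [0.0175 0.0219 0.116 ] c 0.5126 0.1366 [0.119 0.059] 45.392818450927734
  handle top [0.132  0.001  0.2135] dark [0.129  0.0014 0.1748]
side 1370 plane [0.0195 0.0185 0.1131] c 0.5165 0.1372 [0.119 0.063] 44.627872467041016
  handle top [1.391e-01 2.000e-04 2.333e-01] dark [0.1282 0.0066 0.1565]
scene 362 plane [0.0191 0.0087 0.1121] c 0.5127 0.1346 [0.121 0.062] 45.095027923583984
  handle top [0.1343 0.005  0.2223] dark [ 0.1178 -0.0005  0.1549]
```

View pics/w5.png

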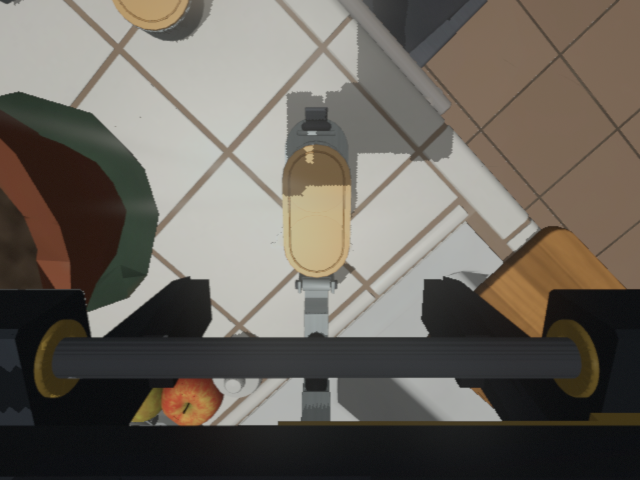

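Run:
```python
from h import *
def fit(q,ax):
    q=q.copy();w=np.ones(len(q),bool)
    for _ in range(6):
        A=np.c_[q[:,:2]-ax[:2],np.ones(len(q))];k=np.linalg.lstsq(A[w],q[w,2],rcond=None)[0];r=abs(q[:,2]-A@k);w=r<.0025
    return k.round(4),w.sum()
for n in ['wrist5','side5','scene5','w1','w2']:
    z=np.load(n+'.npz');P=pts(z['d'],(z['K'],z['R'],z['t']));hs=cv2.cvtColor(z['im'],cv2.COLOR_RGB2HSV)
    for nm,cx,cy,zz in [('nested',.515,.1365,.114),('round',.478,-.113,.053),('square',.529,-.237,.053),('rend',.484,-.397,.053),('counter',.515,.1365,0)]:
        rad=.052 if nm=='nested' else .035 if nm!='counter' else .2
        m=(z['d']>0)&(np.hypot(P[...,0]-cx,P[...,1]-cy)<rad)&(abs(P[...,2]-zz)<.008)
        if nm!='counter': m&=hs[...,1]>70
        if m.sum()>150: print(n,nm,*fit(P[m],np.array([cx,cy])))
```

```text
wrist5 nested [0.0179 0.022  0.116 ] 6025
wrist5 round [0.0058 0.0065 0.054 ] 1307
wrist5 counter [-0.0001  0.001   0.0012] 66111
side5 nested [0.0159 0.0217 0.1131] 1227
side5 round [0.0029 0.0037 0.0516] 407
side5 square [-0.0064  0.0035  0.0515] 276
side5 counter [-0.0004  0.     -0.0016] 16547
scene5 nested [0.022  0.0137 0.112 ] 243
scene5 round [-0.0025 -0.0097  0.0505] 205
scene5 square [-0.0068 -0.0024  0.0506] 215
scene5 counter [ 0.0001 -0.0017 -0.003 ] 3113
w1 square [-0.0007  0.0025  0.0545] 4537
w1 rend [-0.0007  0.0009  0.0544] 3505
w2 counter [-0.0003  0.0009  0.0012] 49037
```

The tilt is real: about 1.6° in every view, so the hinge end sits about 3 mm high and isn't fully nested. I'll push that end of the lid down with closed fingertips, which lets the foot's taper slide it in.

Converted, 0.17 m is 0.2267, -0.039 m is -0.052.

Call:
{"api": "tcp_steps", "payload": {
  "segments": {"aperture":[0, 0, 0, 0, 0, 0, 0, 0, 0], "x":[-0.052, -0.052, -0.052, -0.052, -0.052, -0.052, -0.052, -0.052, -0.052], "y":[0, 0, 0, 0, 0, 0, 0, 0, 0], "z":[0.04, 0.08, 0.12, 0.16, 0.2, 0.22, 0.2267, 0.2267, 0.2267], "ax":[0, 0, 0, 0, 0, 0, 0, 0, 0], "ay":[0, 0, 0, 0, 0, 0, 0, 0, 0], "az":[0, 0, 0, 0, 0, 0, 0, 0, 0]},
  "clamp_n": 20
}}

```text
clock: 11.25
tool_pos: [0.5423, 0.164, 0.1297]
eef_rot: [-0.38, 0.925, 0.0, 0.001]
contact_force: [-0.4, -0.3, 1.0]
opening: 0.206
finger_force: 0.0
```

Call:
{"api": "tcp_steps", "payload": {
  "segments": {"aperture":[0, 0, 0, 0, 0, 0], "x":[0, 0, 0, 0, 0, 0], "y":[0, 0, 0, 0, 0, 0], "z":[0.008, 0.0133, 0.0173, 0.0187, 0.02, 0.02], "ax":[0, 0, 0, 0, 0, 0], "ay":[0, 0, 0, 0, 0, 0], "az":[0, 0, 0, 0, 0, 0]}
}}

```text
clock: 11.85
tool_pos: [0.5417, 0.1634, 0.1137]
eef_rot: [-0.38, 0.925, 0.0, 0.0]
contact_force: [-0.4, 0.7, -0.5]
opening: 0.001
finger_force: 0.0
```

Converted, 0.003 m is 0.004, 0.002 m is 0.0027.

Call:
{"api": "tcp_steps", "payload": {
  "segments": {"aperture":[0, 0, 0], "x":[0, 0, 0], "y":[0, 0, 0], "z":[0.0013, 0.0027, 0.004], "ax":[0, 0, 0], "ay":[0, 0, 0], "az":[0, 0, 0]}
}}

```text
clock: 12.15
tool_pos: [0.5419, 0.1636, 0.1133]
eef_rot: [-0.38, 0.925, -0.001, 0.001]
contact_force: [-5.3, -4.6, 28.5]
opening: 0.005
finger_force: 13.8
```

Call:
{"api": "tcp_steps", "payload": {
  "segments": {"aperture":[0, 0, 0], "x":[0, 0, 0], "y":[0, 0, 0], "z":[0.0013, 0.0027, 0.0027], "ax":[0, 0, 0], "ay":[0, 0, 0], "az":[0, 0, 0]}
}}

```text
clock: 12.45
tool_pos: [0.542, 0.1636, 0.1132]
eef_rot: [-0.38, 0.925, -0.001, 0.001]
contact_force: [-7.5, -6.4, 36.3]
opening: 0.001
finger_force: 17.7
```

Converted, -0.187 m is -0.2493, -0.15 m is -0.2.

Call:
{"api": "tcp_steps", "payload": {
  "segments": {"aperture":[0, 0, 0, 0, 0, 0, 0], "x":[0, 0, 0.0267, 0.052, 0.052, 0.052, 0.052], "y":[0, 0, 0, 0, 0, 0, 0], "z":[-0.0267, -0.08, -0.1333, -0.2, -0.2493, -0.2493, -0.2493], "ax":[0, 0, 0, 0, 0, 0, 0], "ay":[0, 0, 0, 0, 0, 0, 0], "az":[0, 0, 0, 0, 0, 0, 0]}
}}

```text
clock: 13.15
tool_pos: [0.5142, 0.1359, 0.2964]
eef_rot: [-0.38, 0.925, -0.0, 0.001]
contact_force: [0.8, -0.6, -1.5]
opening: 0.001
finger_force: 0.0
```

Create tilt.py:
```python
from h import *
def fit(q,ax):
    w=np.ones(len(q),bool)
    for _ in range(6):
        A=np.c_[q[:,:2]-ax,np.ones(len(q))];k=np.linalg.lstsq(A[w],q[w,2],rcond=None)[0];w=abs(q[:,2]-A@k)<.0025
    return k.round(4),w.sum()
for n in ['wrist','side']:
    c=cam(n);im,d=snapshot(n);np.savez(n+'6.npz',im=im,d=d,K=c[0],R=c[1],t=c[2]);P=pts(d,c)
    m=(d>0)&(np.hypot(P[...,0]-.515,P[...,1]-.1365)<.052)&(abs(P[...,2]-.114)<.008)&(cv2.cvtColor(im,cv2.COLOR_RGB2HSV)[...,1]>70)
    k,w=fit(P[m],np.array([.515,.1365]));a=np.radians(44.5)
    print(n,k,w,'slope along x',k[0]*np.cos(a)+k[1]*np.sin(a),'across',-k[0]*np.sin(a)+k[1]*np.cos(a))
    (cx,cy),sz,an=cv2.minAreaRect(P[m][:,:2].astype(np.float32)); print(cx,cy,sz,an)
s=get_state();print(s['clock'],s['tool_pos'])
```

```bash
python3 tilt.py
```

```text
wrist [ 0.001  -0.0005  0.1144] 4991 slope along x 0.0003627958170042561 across -0.0010575344888769417
0.5138217806816101 0.13795793056488037 (0.10300518572330475, 0.058146391063928604) 44.19737243652344
side [ 0.0026 -0.0015  0.1116] 1239 slope along x 0.0008030872713510955 across -0.0028922397609108847
0.5154152512550354 0.13585980236530304 (0.10305457562208176, 0.06287537515163422) 44.448978424072266
13.25 [0.51342285 0.1353921  0.29454506]
```

The tin is now level at 113 mm, fully nested. Next is the handle, so I'll check the free space beyond the hinge end before going behind it.

Run:
```python
from h import *
a=np.radians(44.5);Rz=np.array([[np.cos(a),np.sin(a)],[-np.sin(a),np.cos(a)]])
Q=[]
for n in ['side5','scene5','side0','scene0','wrist6','w2']:
    z=np.load(n+'.npz');P=pts(z['d'],(z['K'],z['R'],z['t']))[z['d']>0];P=P[:,:];L=P.copy();L[:,:2]=(P[:,:2]-[.5148,.1365])@Rz.T
    for nm,lo,hi in [('finger',.17,.27),('body',.27,.42)]:
        ylim=.05 if nm=='finger' else .13
        m=(L[:,0]>.10)&(L[:,0]<.30)&(abs(L[:,1])<ylim)&(L[:,2]>lo)&(L[:,2]<hi)
        if m.sum(): print(n,nm,m.sum(),L[m].min(0).round(3),L[m].max(0).round(3))
    m=(abs(L[:,0]-.14)<.03)&(abs(L[:,1])<.03)&(L[:,2]>.2)&(L[:,2]<.26)
    if m.sum(): q=L[m]; print(n,'tip',q.mean(0).round(3),q.max(0).round(3),m.sum())
```

```bash
python3 -c "
from h import *
s=get_state();M=R.from_quat(s['eef_rot']).as_matrix();print(s['tool_pos'],M.T@(np.array([.6432,.2627,.32])-s['tool_pos']),s['q'].__repr__())"
```

```text
side5 finger 313 [ 0.125 -0.012  0.17 ] [0.146 0.014 0.234]
side5 body 5110 [ 0.133 -0.13   0.308] [0.3   0.054 0.42 ]
side5 tip [0.139 0.003 0.222] [0.143 0.014 0.234] 129
scene5 finger 111 [ 0.111 -0.012  0.17 ] [0.141 0.013 0.233]
scene5 body 651 [ 0.127 -0.13   0.307] [0.299 0.041 0.419]
scene5 tip [0.132 0.001 0.213] [0.141 0.013 0.233] 60
side0 finger 313 [ 0.125 -0.013  0.17 ] [0.147 0.015 0.235]
side0 body 5113 [ 0.133 -0.13   0.307] [0.3   0.053 0.42 ]
side0 tip [0.139 0.003 0.222] [0.143 0.015 0.235] 129
scene0 finger 127 [ 0.113 -0.013  0.17 ] [0.14  0.012 0.235]
scene0 body 629 [ 0.131 -0.103  0.305] [0.297 0.052 0.42 ]
scene0 tip [ 0.132 -0.     0.216] [0.14  0.012 0.235] 72
wrist6 finger 974 [ 0.122 -0.01   0.171] [0.137 0.012 0.213]
wrist6 tip [0.129 0.001 0.206] [0.134 0.012 0.213] 591
[0.51342285 0.1353921  0.29454506] [-0.18174098 -0.00060814 -0.02583037] array([ 0.21105294,  0.63304657, -0.94629832,  1.75281067,  0.58053943,
        1.06511143,  1.41090638])
```

Foliage hangs above z≈0.30 beyond the handle, so I won't go behind it with a vertical tool. Instead I'll tilt the tool 45°, reach over the carrier, lightly pinch the strap's sides near the tip, and swing the handle over.

Careful with the scale: shifts go in shares of 0.75 m and turns go in shares of 2 pi rad. That gives: -0.785 rad is -0.1249.

Call:
{"api": "tcp_steps", "payload": {
  "segments": {"aperture":[0.6, 0.6, 0.6, 0.6, 0.6, 0.6, 0.6, 0.6], "x":[0, 0, 0, 0, 0, 0, 0, 0], "y":[0, 0, 0, 0, 0, 0, 0, 0], "z":[0, 0, 0, 0, 0, 0, 0, 0], "ax":[0, 0, 0, 0, 0, 0, 0, 0], "ay":[-0.1249, -0.1249, -0.1249, -0.1249, -0.1249, -0.1249, -0.1249, -0.1249], "az":[0, 0, 0, 0, 0, 0, 0, 0]},
  "clamp_n": 5
}}

```text
clock: 14.05
tool_pos: [0.5081, 0.1291, 0.2815]
eef_rot: [-0.364, 0.878, 0.117, 0.289]
contact_force: [-0.0, 0.2, 0.3]
opening: 0.598
finger_force: 0.0
```

Add to h.py:
```python
C0=np.array([.5148,.1365,0]);_a=np.radians(44.5);RC=np.array([[np.cos(_a),-np.sin(_a),0],[np.sin(_a),np.cos(_a),0],[0,0,1]])
def togo(*tgts):
    s=get_state();M=R.from_quat(s['eef_rot']).as_matrix();p=np.array(s['tool_pos'])
    print('local tcp',(RC.T@(p-C0)).round(4),'z',(RC.T@M[:,2]).round(3),'x',(RC.T@M[:,0]).round(3),'q',np.round(s['q'],2),'F',np.round(RC.T@np.array(s['contact_force']),1))
    for t in tgts: print(t,'tool d',(M.T@(C0+RC@np.array(t)-p)).round(4))
```

```bash
python3 -c "
from h import *
togo((.085,0,.257),(.142,0,.2))"
```

```text
local tcp [-0.01   -0.0006  0.2815] z [ 0.592  0.001 -0.806] x [-0.806 -0.01  -0.592] q [ 0.63  0.64 -1.19  2.28  1.71  0.31  0.46] F [0.1 0.1 0.3]
(0.085, 0, 0.257) tool d [-0.062  -0.0001  0.076 ]
(0.142, 0, 0.2) tool d [-0.0742 -0.0003  0.1557]
```

Converted, 0.076 m is 0.1013, -0.062 m is -0.0827.

Call:
{"api": "tcp_steps", "payload": {
  "segments": {"aperture":[0.6, 0.6, 0.6, 0.6, 0.6], "x":[-0.0267, -0.0533, -0.0827, -0.0827, -0.0827], "y":[0, 0, 0, 0, 0], "z":[0.0333, 0.0667, 0.1013, 0.1013, 0.1013], "ax":[0, 0, 0, 0, 0], "ay":[0, 0, 0, 0, 0], "az":[0, 0, 0, 0, 0]},
  "clamp_n": 5
}}

```text
clock: 14.55
tool_pos: [0.5753, 0.1965, 0.2566]
eef_rot: [-0.365, 0.878, 0.116, 0.288]
contact_force: [0.5, 0.1, 0.2]
opening: 0.6
finger_force: 0.0
```

```bash
python3 -c "
from h import *
togo((.085,0,.257),(.142,0,.2))"
```

```text
local tcp [0.0852 0.0004 0.2566] z [ 0.59   0.001 -0.808] x [-0.807 -0.011 -0.59 ] q [ 0.42  0.76 -1.12  2.12  1.69  0.42  0.46] F [ 0.4 -0.3  0.2]
(0.085, 0, 0.257) tool d [-0.0001 -0.0004 -0.0005]
(0.142, 0, 0.2) tool d [-0.0125 -0.0007  0.0792]
```

Converted, 0.079 m is 0.1053, 0.05 m is 0.0667.

Call:
{"api": "tcp_steps", "payload": {
  "segments": {"aperture":[0.6, 0.6, 0.6, 0.6], "x":[-0.0053, -0.0107, -0.0167, -0.0167], "y":[0, 0, -0.0007, -0.0007], "z":[0.0333, 0.0667, 0.1053, 0.1053], "ax":[0, 0, 0, 0], "ay":[0, 0, 0, 0], "az":[0, 0, 0, 0]},
  "clamp_n": 5
}}

```text
clock: 14.95
tool_pos: [0.6165, 0.2351, 0.1988]
eef_rot: [-0.364, 0.878, 0.116, 0.287]
contact_force: [0.1, 0.5, -0.5]
opening: 0.597
finger_force: 0.0
```

Run:
```python
from h import *
togo()
for n,(b,e,a,f) in {'side':(250,420,140,340)}.items():
    im,d=snapshot(n);cv2.imwrite('pics/s7.png',cv2.resize(im[b:e,a:f,::-1],None,fx=3.5,fy=3.5,interpolation=cv2.INTER_CUBIC))
```

```text
local tcp [ 0.1417 -0.0009  0.1988] z [ 0.589  0.    -0.808] x [-0.808 -0.009 -0.589] q [ 0.31  0.92 -1.09  2.04  1.84  0.52  0.37] F [ 0.4  0.3 -0.5]
```

View pics/s7.png

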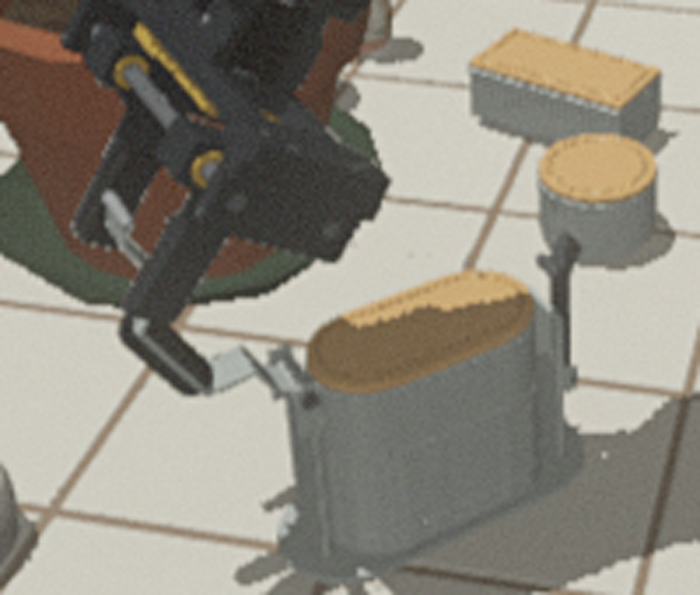

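The side view shows the fingers straddling the strap below the cross bar, at crop (120,220). I'll pinch lightly and work out the arc.

Call:
{"api": "tcp_steps", "payload": {
  "segments": {"aperture":[0, 0, 0, 0, 0], "x":[0, 0, 0, 0, 0], "y":[0, 0, 0, 0, 0], "z":[0, 0, 0, 0, 0], "ax":[0, 0, 0, 0, 0], "ay":[0, 0, 0, 0, 0], "az":[0, 0, 0, 0, 0]},
  "clamp_n": 10
}}

```text
clock: 15.5
tool_pos: [0.6165, 0.236, 0.2026]
eef_rot: [-0.365, 0.877, 0.116, 0.289]
contact_force: [-0.9, 1.1, 0.2]
opening: 0.241
finger_force: 10.0
```

Run:
```python
from h import *
togo()
s=get_state();M=R.from_quat(s['eef_rot']).as_matrix();p=RC.T@(np.array(s['tool_pos'])-C0);zt=RC.T@M[:,2]
pin=p-.012*zt;v=pin-[.07,0,.11];r=np.hypot(v[0],v[2]);a0=np.arctan2(v[2],v[0]);print(r,np.degrees(a0))
for k in range(1,11):
    a=a0+np.radians(8*k);d=np.array([.07+r*np.cos(a),pin[1],.11+r*np.sin(a)])-pin;print((M.T@RC@d).round(4).tolist())
```

```text
local tcp [ 0.1423 -0.0003  0.2026] z [ 0.592 -0.001 -0.806] x [-0.806 -0.012 -0.592] q [ 0.31  0.92 -1.09  2.04  1.84  0.52  0.37] F [0.1 1.4 0.2]
0.12127723822644611 57.47342186309144
[0.0072, 0.0001, -0.0153]
[0.0164, 0.0002, -0.0295]
[0.0276, 0.0003, -0.0422]
[0.0404, 0.0004, -0.0533]
[0.0546, 0.0006, -0.0625]
[0.07, 0.0008, -0.0696]
[0.0861, 0.001, -0.0745]
[0.1029, 0.0012, -0.0771]
[0.1198, 0.0014, -0.0773]
[0.1366, 0.0015, -0.0752]
```

Converted, -0.053 m is -0.0707, -0.042 m is -0.056.

Call:
{"api": "tcp_steps", "payload": {
  "segments": {"aperture":[0, 0, 0, 0], "x":[0.0093, 0.0213, 0.036, 0.0533], "y":[0, 0, 0, 0], "z":[-0.02, -0.0387, -0.056, -0.0707], "ax":[0, 0, 0, 0], "ay":[0, 0, 0, 0], "az":[0, 0, 0, 0]},
  "clamp_n": 10
}}

```text
clock: 15.9
tool_pos: [0.5705, 0.1898, 0.2213]
eef_rot: [-0.365, 0.878, 0.115, 0.289]
contact_force: [0.3, 3.9, -6.3]
opening: 0.246
finger_force: 11.3
```

```bash
python3 -c "
from h import *
togo()"
```

```text
local tcp [ 0.0771 -0.001   0.2213] z [ 0.591 -0.002 -0.807] x [-0.807 -0.011 -0.591] q [ 0.43  0.85 -1.15  2.17  1.88  0.5   0.31] F [ 2.9  2.6 -6.3]
```

Converted, 0.097 m is 0.1293, -0.022 m is -0.0293.

Call:
{"api": "tcp_steps", "payload": {
  "segments": {"aperture":[0, 0, 0, 0, 0, 0, 0], "x":[0.02, 0.0413, 0.0627, 0.0853, 0.1067, 0.1293, 0.1293], "y":[0, 0, 0, 0, 0, 0, 0], "z":[-0.0107, -0.0187, -0.0253, -0.0293, -0.0293, -0.0267, -0.0267], "ax":[0, 0, 0, 0, 0, 0, 0], "ay":[0, 0, 0, 0, 0, 0, 0], "az":[0, 0, 0, 0, 0, 0, 0]},
  "clamp_n": 10
}}

```text
clock: 16.6
tool_pos: [0.5064, 0.1246, 0.1783]
eef_rot: [-0.364, 0.879, 0.115, 0.287]
contact_force: [0.1, -0.2, -0.4]
opening: 0.007
finger_force: 0.0
```

Run:
```python
from h import *
togo()
im,d=snapshot('side');cv2.imwrite('pics/s8.png',cv2.resize(im[250:420,140:340,::-1],None,fx=3.5,fy=3.5,interpolation=cv2.INTER_CUBIC))
```

```text
local tcp [-0.0144 -0.0026  0.1783] z [ 0.588 -0.001 -0.809] x [-0.808 -0.009 -0.588] q [ 0.59  0.97 -1.25  2.39  2.13  0.66  0.15] F [-0.1 -0.2 -0.4]
```

View pics/s8.png

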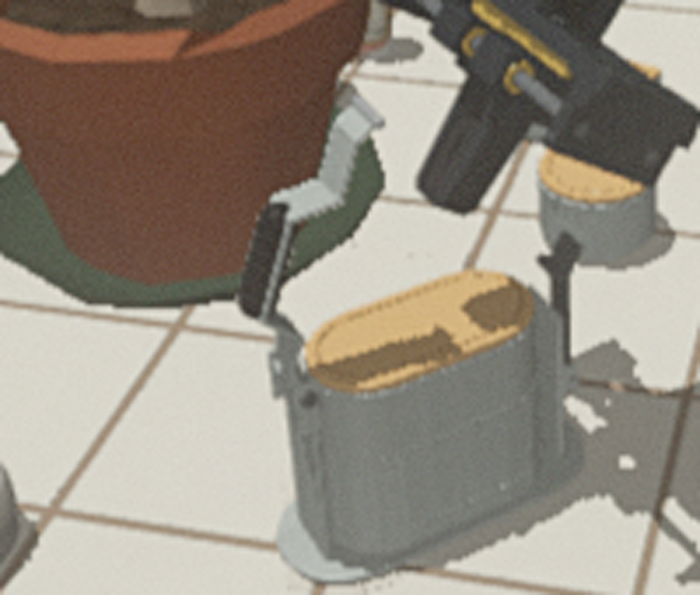

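The pads slipped off part-way. The handle now stands just past upright, leaning inward, with its tip at crop (360,105). The carrier and tin are undisturbed. I'll measure the handle and pinch again, deeper and firmer.

Run:
```python
from h import *
for n in ['side','scene']:
    c=cam(n);im,d=snapshot(n);P=(pts(d,c)-C0)@RC
    m=(d>0)&(abs(P[...,1])<.03)&(P[...,0]>-.0)&(P[...,0]<.11)&(P[...,2]>.19)&(P[...,2]<.28)
    m[:, :]&= True
    q=P[m];print(n,len(q))
    for lo in np.arange(.19,.27,.01):
        w=q[(q[:,2]>=lo)&(q[:,2]<lo+.01)]
        if len(w)>3: print(lo.round(3),len(w),np.median(w,0).round(3),w[:,0].min().round(3),w[:,0].max().round(3))
```

Run:
```python
from rim import *
from h import *
togo()
```

```bash
python3 tilt.py
```

```text
side 528
0.19 75 [0.075 0.006 0.195] 0.063 0.082
0.2 211 [0.059 0.002 0.206] 0.041 0.079
0.21 55 [0.041 0.    0.215] 0.038 0.043
0.22 51 [ 0.037 -0.     0.225] 0.034 0.04
0.23 94 [0.031 0.001 0.236] 0.02 0.037
0.24 42 [0.023 0.001 0.242] 0.02 0.025
scene 0
local tcp [-0.0107 -0.0029  0.1807] z [ 0.593 -0.003 -0.805] x [-0.805 -0.011 -0.593] q [ 0.58  0.96 -1.25  2.39  2.13  0.65  0.15] F [-0.1 -0.8 -0.4]
wrist [-0.0005  0.001   0.1145] 13984 slope along x 0.0003442840397227601 across 0.001063705081304107
0.5143897533416748 0.13708963990211487 (0.103913813829422, 0.05999258533120155) 44.041259765625
side [-0.0014  0.0006  0.1116] 1240 slope along x -0.0005780050702359437 across 0.0014092232395123002
0.5161750316619873 0.13564768433570862 (0.10301309823989868, 0.06422704458236694) 45.908477783203125
16.85 [0.50945775 0.12724207 0.18082861]
```

The handle is at about 70° and the carrier hasn't moved. From here a vertical, closed finger fits behind the strap with clearance from the foliage. I'll follow the handle's arc with the fingertip in the flat pocket 100–130 mm from the hinge.

Converted, -0.097 m is -0.1293, -0.071 m is -0.0947, 0.633 rad is 0.1007.

Call:
{"api": "tcp_steps", "payload": {
  "segments": {"aperture":[0, 0, 0, 0, 0, 0, 0, 0], "x":[-0.0467, -0.0947, -0.0947, -0.0947, -0.0947, -0.0947, -0.0947, -0.0947], "y":[0, 0, 0, 0, 0, 0, 0, 0], "z":[-0.064, -0.1293, -0.1293, -0.1293, -0.1293, -0.1293, -0.1293, -0.1293], "ax":[0, 0, 0, 0, 0, 0, 0, 0], "ay":[0, 0.0239, 0.1007, 0.1007, 0.1007, 0.1007, 0.1007, 0.1007], "az":[0, 0, 0, 0, 0, 0, 0, 0]},
  "clamp_n": 20
}}

```text
clock: 17.65
tool_pos: [0.5081, 0.131, 0.3041]
eef_rot: [-0.384, 0.923, -0.003, 0.003]
contact_force: [0.1, 0.3, -0.6]
opening: 0.003
finger_force: 0.0
```

```bash
python3 -c "
from h import *
togo((.06,0,.3),(.06,0,.228))"
```

```text
local tcp [-0.0086  0.0008  0.3041] z [ 0.003 -0.008 -1.   ] x [-1.    -0.011 -0.002] q [ 0.31  0.69 -1.16  1.76  0.7   1.17  1.29] F [ 0.3  0.2 -0.6]
(0.06, 0, 0.3) tool d [-0.0686 -0.0016  0.0043]
(0.06, 0, 0.228) tool d [-0.0684 -0.001   0.0763]
```

Converted, 0.074 m is 0.0987, 0.07 m is 0.0933.

Call:
{"api": "tcp_steps", "payload": {
  "segments": {"aperture":[0, 0, 0, 0, 0, 0, 0], "x":[-0.0533, -0.0907, -0.0907, -0.0907, -0.0907, -0.0907, -0.0907], "y":[0, -0.0013, -0.0013, -0.0013, -0.0013, -0.0013, -0.0013], "z":[0, 0.0053, 0.0053, 0.0533, 0.0933, 0.0987, 0.0987], "ax":[0, 0, 0, 0, 0, 0, 0], "ay":[0, 0, 0, 0, 0, 0, 0], "az":[0, 0, 0, 0, 0, 0, 0]}
}}

```text
clock: 18.35
tool_pos: [0.5567, 0.1741, 0.2264]
eef_rot: [-0.382, 0.924, -0.004, 0.001]
contact_force: [0.2, 0.4, 0.2]
opening: 0.004
finger_force: 0.0
```

Run:
```python
from h import *
togo()
for th in [1.22,1.1,.98,.86,.74,.62,.5,.38,.26,.14,.09,0]:
    c=np.array([.07-.122*np.cos(th)+.0095*np.sin(th)+.009,0,.11+.122*np.sin(th)+.0095*np.cos(th)])
    print(th,c.round(4),end=' ');s=get_state();M=R.from_quat(s['eef_rot']).as_matrix();print((M.T@(C0+RC@c-np.array(s['tool_pos']))).round(3))
```

```text
local tcp [ 0.0562 -0.0025  0.2264] z [-0.    -0.008 -1.   ] x [-1.    -0.008  0.   ] q [ 0.17  0.84 -1.06  1.69  0.82  1.12  1.22] F [0.5 0.1 0.2]
1.22 [0.046  0.     0.2278] [ 0.01   0.003 -0.001]
1.1 [0.0321 0.     0.223 ] [0.024 0.003 0.003]
0.98 [0.0189 0.     0.2166] [0.037 0.003 0.01 ]
0.86 [0.0066 0.     0.2087] [0.05  0.003 0.018]
0.74 [-0.0047  0.      0.1993] [0.061 0.003 0.027]
0.62 [-0.0148  0.      0.1886] [0.071 0.003 0.038]
0.5 [-0.0235  0.      0.1768] [0.08  0.004 0.05 ]
0.38 [-0.0308  0.      0.1641] [0.087 0.004 0.062]
0.26 [-0.0365  0.      0.1505] [0.093 0.004 0.076]
0.14 [-0.0405  0.      0.1364] [0.097 0.004 0.09 ]
0.09 [-0.0417  0.      0.1304] [0.098 0.004 0.096]
0 [-0.043   0.      0.1195] [0.099 0.004 0.107]
```

Converted, 0.09 m is 0.12, 0.003 m is 0.004.

Call:
{"api": "tcp_steps", "payload": {
  "segments": {"aperture":[0, 0, 0, 0, 0, 0, 0, 0, 0, 0], "x":[0.0133, 0.032, 0.0493, 0.0667, 0.0813, 0.0947, 0.1067, 0.116, 0.12, 0.12], "y":[0.004, 0.004, 0.004, 0.004, 0.004, 0.004, 0.004, 0.004, 0.004, 0.004], "z":[-0.0013, 0.004, 0.0133, 0.024, 0.036, 0.0507, 0.0667, 0.0827, 0.092, 0.092], "ax":[0, 0, 0, 0, 0, 0, 0, 0, 0, 0], "ay":[0, 0, 0, 0, 0, 0, 0, 0, 0, 0], "az":[0, 0, 0, 0, 0, 0, 0, 0, 0, 0]}
}}

```text
clock: 19.35
tool_pos: [0.4913, 0.1119, 0.1568]
eef_rot: [-0.382, 0.924, -0.004, 0.001]
contact_force: [-0.4, -0.2, -0.1]
opening: 0.004
finger_force: 0.0
```

Run:
```python
from h import *
togo((-.0417,0,.1304),(-.043,0,.1195))
im,d=snapshot('side');cv2.imwrite('pics/s9.png',cv2.resize(im[250:420,140:340,::-1],None,fx=3.5,fy=3.5,interpolation=cv2.INTER_CUBIC))
```

```text
local tcp [-0.034  -0.001   0.1568] z [-0.001 -0.008 -1.   ] x [-1.    -0.008  0.001] q [ 0.25  0.85 -1.    1.99  0.97  0.89  1.06] F [-0.4  0.1 -0.1]
(-0.0417, 0, 0.1304) tool d [0.0076 0.0013 0.0264]
(-0.043, 0, 0.1195) tool d [0.0089 0.0014 0.0373]
```

View pics/s9.png

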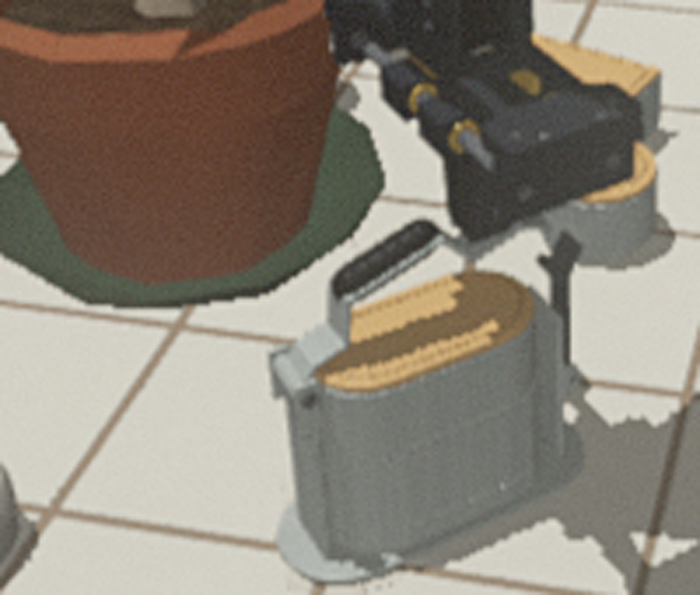

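The side view shows the handle swung over, about 18° above closed, with the fingertip on the flat strap at crop (460,240). Now I'll press down to the catch and through it.

Converted, 0.028 m is 0.0373, 0.025 m is 0.0333.

Call:
{"api": "tcp_steps", "payload": {
  "segments": {"aperture":[0, 0, 0, 0, 0], "x":[0.004, 0.0067, 0.0093, 0.0107, 0.0107], "y":[0.0013, 0.0013, 0.0013, 0.0013, 0.0013], "z":[0.0107, 0.0187, 0.0267, 0.0333, 0.0373], "ax":[0, 0, 0, 0, 0], "ay":[0, 0, 0, 0, 0], "az":[0, 0, 0, 0, 0]}
}}

```text
clock: 19.9
tool_pos: [0.485, 0.107, 0.1289]
eef_rot: [-0.382, 0.924, -0.004, 0.001]
contact_force: [-4.4, -2.6, 16.3]
opening: 0.004
finger_force: 7.7
```

Call:
{"api": "tcp_steps", "payload": {
  "segments": {"aperture":[0, 0, 0, 0, 0, 0], "x":[0, 0, 0, 0, 0, 0], "y":[0, 0, 0, 0, 0, 0], "z":[0.0027, 0.0053, 0.008, 0.0107, 0.0133, 0.0133], "ax":[0, 0, 0, 0, 0, 0], "ay":[0, 0, 0, 0, 0, 0], "az":[0, 0, 0, 0, 0, 0]}
}}

```text
clock: 20.5
tool_pos: [0.485, 0.107, 0.1197]
eef_rot: [-0.382, 0.924, -0.004, 0.001]
contact_force: [-3.2, -3.6, 11.1]
opening: 0.004
finger_force: 5.4
```

```bash
python3 -c "
from h import *
togo((-.043,0,.1195))"
```

```text
local tcp [-0.0419 -0.0002  0.1197] z [-0.001 -0.009 -1.   ] x [-1.    -0.008  0.001] q [ 0.23  0.89 -0.95  2.03  1.07  0.82  0.98] F [-4.9 -0.3 11.1]
(-0.043, 0, 0.1195) tool d [0.0011 0.0002 0.0002]
```

Call:
{"api": "tcp_steps", "payload": {
  "segments": {"aperture":[0, 0, 0], "x":[0, 0, 0], "y":[0, 0, 0], "z":[0.0013, 0.0027, 0.0027], "ax":[0, 0, 0], "ay":[0, 0, 0], "az":[0, 0, 0]}
}}

```text
clock: 20.8
tool_pos: [0.4851, 0.107, 0.1192]
eef_rot: [-0.382, 0.924, -0.005, 0.002]
contact_force: [-6.8, -6.0, 27.7]
opening: 0.005
finger_force: 12.9
```

Call:
{"api": "tcp_steps", "payload": {
  "segments": {"aperture":[0, 0, 0, 0, 0, 0, 0], "x":[0, 0, 0, 0, 0, 0, 0], "y":[0, 0, 0, 0, 0, 0, 0], "z":[-0.0267, -0.08, -0.1333, -0.2, -0.2667, -0.2667, -0.2667], "ax":[0, 0, 0, 0, 0, 0, 0], "ay":[0, 0, 0, 0, 0, 0, 0], "az":[0, 0, 0, 0, 0, 0, 0]}
}}

```text
clock: 21.5
tool_pos: [0.4851, 0.1086, 0.3178]
eef_rot: [-0.382, 0.924, -0.004, 0.003]
contact_force: [-0.4, 0.3, -1.6]
opening: 0.003
finger_force: 0.0
```

Run:
```python
from h import *
togo()
ims=[]
for n in ['side','scene','wrist']:
    c=cam(n);im,d=snapshot(n);P=(pts(d,c)-C0)@RC
    a,b=proj(C0+RC@np.array([0,0,.1]),c).astype(int)
    y=min(max(b-75,0),330);x=min(max(a-95,0),450);ims.append(cv2.resize(im[y:y+150,x:x+190,::-1],(380,300),interpolation=cv2.INTER_CUBIC))
    bias={'side':.0016,'scene':.003,'wrist':-.0012}[n]
    for nm,lo,hi in [('flat strap',-.058,-.032),('tip',-.074,-.064),('grip',-.015,.025)]:
        m=(d>0)&(abs(P[...,1])<.008)&(P[...,0]>lo)&(P[...,0]<hi)&(P[...,2]>.1)&(P[...,2]<.18);q=P[m]
        if len(q)>5: print(n,nm,len(q),(np.percentile(q[:,2],[50,90])+bias).round(4))
    m=(d>0)&(abs(P[...,1])<.2)&(abs(P[...,0])<.2)&(abs(P[...,2])<.006)
ims.append(np.zeros_like(ims[0]));cv2.imwrite('pics/end.png',np.vstack([np.hstack(ims[:2]),np.hstack(ims[2:])]))
```

```text
local tcp [-0.0407  0.0009  0.3178] z [ 0.003 -0.01  -1.   ] x [-1.    -0.007 -0.002] q [ 0.38  0.64 -1.19  1.81  0.66  1.15  1.32] F [-0.1  0.5 -1.6]
side flat strap 96 [0.1197 0.121 ]
side tip 36 [0.1186 0.1208]
side grip 353 [0.1419 0.1495]
scene flat strap 33 [0.1201 0.1296]
scene tip 8 [0.1195 0.1238]
scene grip 47 [0.1456 0.1508]
wrist flat strap 520 [0.1197 0.1208]
wrist tip 192 [0.1167 0.1193]
wrist grip 586 [0.1489 0.1501]
```

View pics/end.png

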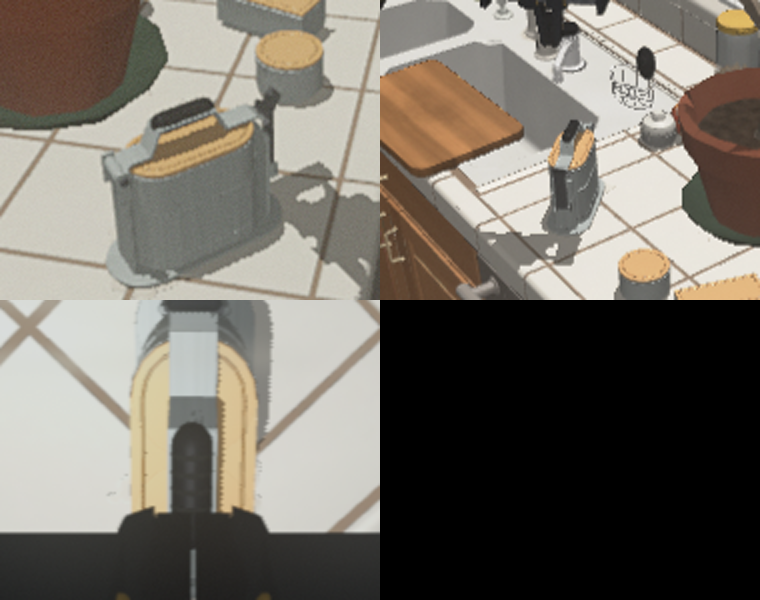

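The last view shows the handle closed flat over the nested tin, its end at the catch (crop (270,110)). The strap measures 119.7 mm and the grip top 150 mm, both matching the closed heights. The carrier is upright and the robot is clear, so I'm handing in.

```bash
python3 -c "
from plant import finish_job
print(finish_job())"
```

```text
the job is handed in; nothing more can be done
None
```

The matching round-ended tin is nested level in the carrier's rim, the handle measures at its closed height with its end at the catch, the carrier is upright, the two other tins were never touched, and the job was handed in at about 22 s.

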